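# Crimp the bound book and hold the lever

### The job

Pull the sliding jaw of the book clamp well open (at least 35 mm), then lift the book out, lower it gently, steel spine down and without dropping it, into the slot on top of the crimping press until it stands on the slot's floor, and let go of it. Then press the press's hand lever down past its first two clicks to the third and last one, and keep pressing: it springs back when let go, so finish while holding the lever down at the third click. Leave the other things on the desk where they are.

Things in the scene. Friction and masses are not known exactly. Their poses are not given: they have to be found in the camera images.
- clamp: Book clamp fixed to the desk, left or right of the press: dark base plate 220 x 150 x 12 mm, two aluminium jaws 140 mm wide along its y, tops 52 mm above the desk. Origin: under the middle of the book, at desk height; the book stands on the plate, 12 mm up. +x points to the fixed jaw (inner face at x = 14.5 mm, 20 mm thick), -x to the sliding jaw and pull tab. Turned up to 0.3 rad.
- jaw (a joint): Jaw opening, m: 0 to 0.003 at the start, 0.06 fully open. Slides along the clamp's -x against 2.5 N friction (and damping of 8 N per m/s), stays where left. Shut, its inner face is at x = -14.5 mm, 20 mm thick. Two prongs 12 mm wide at y = -56 and 56 mm rise from it to 122 mm above the desk and reach 10 mm over the book's top: the book comes out only once the jaw is open.
- jaw_tab (a point): Middle of the top edge of the sliding jaw's pull tab, 75 mm above the desk: an upright aluminium plate 12 mm thick (clamp's x) and 50 mm wide (clamp's y), 94 mm to the -x side of the clamp's origin when shut; free on both faces (53 mm to the jaw) down to 23 mm above the desk.
- book: Hardbound grey book with a steel channel along its spine, standing spine down in the clamp, about 0.2 to 0.4 kg, rigid: 26 mm thick (its x), 130 mm long (its y), 100 mm tall (its z, up). Origin: centre of its underside (the spine). In the clamp its axes are those of the clamp.
- press: Spine-crimping press fixed to the desk: grey block 120 mm (its x) by 200 mm (its y), top 65 mm above the desk, a slot along y in the middle of its top, a hand lever at its -y end, where a dark steel plate 50 x 12 mm, 115 mm tall, at y = -102 mm carries the pivot. A grey post 30 x 45 mm, 105 mm tall, stands at x = 82, y = -118 mm. Origin: centre of its underside. Turned by up to 0.3 rad.
- slot (a point): Centre of the slot's floor, 30 mm above the desk. The slot is 36 mm wide (press's x, flaring to 46 mm at the top), 140 mm long (press's y) and 35 mm deep, so the book stands in it with 5 mm of play on every side and its top is 130 mm above the desk. The book may go in either way round.
- lever (a joint): Hand lever's angle, rad: 0 at rest, grows as pressed down; clicks at 0.23, 0.45 and 0.67, dead stop 0.70. Pivot along the press's y at x = 0, y = -128 mm, 100 mm above the desk; the arm points to the press's -x, 0.36 rad above level at rest, 0.31 below at the third click. Pressing the pad takes 2 to 10 N, jumping up about 3 N past each click, 7 N at the third. No click holds it: it springs back.
- lever_pad (a point): Centre of the top face of the black pad at the end of the lever, a square of 44 x 44 mm, 12 mm thick, 150 mm from the pivot and 12 mm above the arm's centre line. It is about 164 mm above the desk at rest and about 67 mm at the third click, and turns with the arm.
- mug: White mug, 80 mm wide, 90 mm tall, bystander; origin: centre of its underside.
- pen_cup: Black pen cup with pens, 76 mm wide, 156 mm tall with the pens, bystander; origin: centre of its underside.
- tape: Black tape dispenser, 60 x 150 mm, 80 mm tall, bystander; origin: centre of its underside.
- notes: Block of white note paper, 60 x 60 x 35 mm, bystander, on the robot's side of the clamp and press; origin: centre of its underside.
- stamp: Wooden hand stamp, 30 x 60 mm, 56 mm tall, bystander, on the robot's side of the clamp and press; origin: centre of its underside.
- stapler: Grey stapler, 150 x 36 mm, 45 mm tall, bystander; origin: centre of its underside.
- calculator: Desk calculator, 150 x 100 x 19 mm, bystander; origin: centre of its underside.
Mind the look-alikes: they are no part of the job. Leave any black look-alike of the book alone.

How it is judged:
By the outcome, as a careful person would: the job done as asked, in the order asked, and still so for the second after the job is handed in, while the arm keeps its last pose, push and grip.
It also fails if it takes over 64 s, if anything falls off the work surface, if the arm or the gripper's body presses on something with over 40 N, if the wrist force passes 120 N, or if a joint passes its speed limit or range.

### The arm

A 6-joint arm with a two-finger parallel gripper is mounted at the origin on the work surface. World frame = base frame: x ahead of the robot, y to its left, z up, the work surface at z = 0. Lengths are in mm, angles in rad, forces in N, time in s.
With the tool pointing down it reaches from about 275 to 875 mm from the base axis. Payload 12.5 kg.
Tool frame: the origin (TCP) lies at the very end of the fingers, on their centre line; the grasp point (between the pads) lies 19 mm behind it; z points along the fingers, y is the line along which they close (so a half turn about z gives the same grasp; the last joint's range is limited). The gripper opens to 85 mm and grips with 20 to 120 N. Pads are 22 mm wide; open, the fingers measure 114 mm over their backs; the gripper's body (76 mm by 85 mm) begins 54 mm behind the grasp point. The pads swing forward as they close: fully open they stand 13 mm farther back than shut.
Start: joints at [-1.287, 0.351, 1.652, -0, 1.139, -0.085], TCP at [198.291, -512.996, 231.29] pointing down, gripper open.
Joint ranges: [-2.75, 2.75], [-0.79, 2.1], [0.01, 2.65], [-1.57, 4.71], [0.07, 3.14], [-2.87, 2.87]. Speed limits (rad/s): [2.22, 2.22, 2.79, 3.14, 3.14, 3.14].

### API

Orientations are given as [roll, pitch, yaw] about the fixed x, y, z axes, in that order (R = Rz(yaw) Ry(pitch) Rx(roll)).
In Python, from workcell import observe, imaging, bot gives the robot as it stands. The module is installed in compiled form; this text tells all that it offers.
- The arm moves only by the tool step_arm, never from a script. Its argument "plan" is text: rows parted by semicolons, each of 7 numbers parted by spaces: the opening in per cent of the stroke, from 0 (shut) to 100 (fully open), then the shift along the tool's x, y, z in m, then the turn, a rotation vector about the tool's x, y, z in degrees. A call has exactly 5 rows; each row shifts and turns the commanded pose from where the row before left it, along the tool's axes as they then stand; what a row does not reach is not made up. A row lasts 1/10 s, in which the tool goes at most 50 mm and 8.59 degrees, less where a joint would pass 70% of its speed; a pose out of reach is approached as far as the arm can. A call with a gripper value outside its range is refused whole. The fingers move at their own pace and stop on an object; "squeeze" is the grip in N (left out, the last holds). Time passes only in rows, so rows that do not move let the fingers close, or fill a call up. It gives the time, the measured TCP pose, the force, the opening and the grip force at its end, in the units of the state.
- observe(): the state, without advancing time (a new reading comes with each control period).
- imaging.capture(name): name is "scene" or "top" or "wrist"; returns a dict with "image" (420x560x3 uint8, blue, green, red), "fx", "fy", "cx", "cy" (pixels), "camera_from_world" (4x4, takes a point from world to camera coordinates). Camera axes: x right, y up, looking along -z (the intrinsics and any distortion apply to the point x, -y, -z); pixel columns grow to the right and rows downward; lengths in mm; the calibration is good to about 2 mm. A picture is of the moment at which its call begins. There is no depth.
- bot.sign_off(): hands the job in; it is judged then, once.
The state is a dict: "time": time; "q": joint angles; "dq": joint speeds; "tau": joint torques, N m; "position": TCP position; "eef_rot": TCP orientation; "force": force on the tool from outside, world axes, zero at the start; "ft_torque": the same for the moment, N m; "gripper_width": finger opening in mm; "gripper_force": force on a finger pad.
Only numpy, scipy, OpenCV 4.12 (cv2) and the standard library are available. Lean on these libraries where they do the work, as an engineer would, in place of code of your own. Each camera call takes 0.05 s, during which the arm holds its last target. There are 200 camera calls.

## Working session

There is one attempt and no reset: what is moved stays moved. The work goes in short steps, Python scripts to look and compute and a tool call to move; the robot and the scene stay as the last step left them, time stands still between calls to the robot, and variables do not carry over. Pictures are saved under pics/ and viewed, at most 10 in all, crops included, and the job is handed in when it is done.

Besides the shell and the picture viewer there is one more tool, called as name(argument=value, ...) on one line, values as JSON. step_arm: Moves the arm, as the interface text tells. Its arguments: {"type":"object","properties":{"plan":{"type":"string"},"squeeze":{"type":"number"}},"required":["plan"]}

```bash
mkdir -p pics
cat > h.py <<'E'
import numpy as np, cv2
from workcell import observe, imaging, bot
def cap(n):
    c=imaging.capture(n); np.save(f'/tmp/{n}.npy',c,allow_pickle=True); return c
def load(n): return np.load(f'/tmp/{n}.npy',allow_pickle=True).item()
def proj(c,p):
    P=np.c_[np.atleast_2d(p),np.ones(len(np.atleast_2d(p)))]@c['camera_from_world'].T
    return np.c_[c['cx']+c['fx']*P[:,0]/-P[:,2], c['cy']-c['fy']*P[:,1]/-P[:,2]]
def ray(c,uv):
    uv=np.atleast_2d(uv).astype(float); R=c['camera_from_world'][:3,:3]; t=c['camera_from_world'][:3,3]
    d=np.c_[(uv[:,0]-c['cx'])/c['fx'],-(uv[:,1]-c['cy'])/c['fy'],-np.ones(len(uv))]@R
    return -R.T@t,d
def onz(c,uv,z):
    o,d=ray(c,uv); z=np.broadcast_to(z,len(d)); return o+d*((z-o[2])/d[:,2])[:,None]
E
python3 - <<'E'
from h import *
for n in('scene','top'):
    c=cap(n); cv2.imwrite(f'pics/{n}1.png',cv2.resize(c['image'],(800,600)))
    print(n,{k:v for k,v in c.items() if k!='image'})
print(observe())
E
```

```text
scene {'fx': 414.65478277346284, 'fy': 414.65478277346284, 'cx': 272.27000083963844, 'cy': 213.55856097448083, 'camera_from_world': array([[ 2.39042997e-01,  9.70999958e-01, -4.18662367e-03,
        -7.98885418e+01],
       [-7.65659087e-01,  1.91139898e-01,  6.14191910e-01,
         2.95987603e+02],
       [ 5.97180549e-01, -1.43612748e-01,  7.89145595e-01,
        -1.51213017e+03],
       [ 0.00000000e+00,  0.00000000e+00,  0.00000000e+00,
         1.00000000e+00]])}
top {'fx': 466.35060550094386, 'fy': 466.35060550094386, 'cx': 280.8239781469262, 'cy': 203.5483024244983, 'camera_from_world': array([[ 2.08271576e-02, -9.99765050e-01, -6.00622114e-03,
        -3.22081005e+01],
       [ 9.83223350e-01,  1.93929445e-02,  1.81371878e-01,
        -4.99048003e+02],
       [-1.81212786e-01, -9.68291756e-03,  9.83396241e-01,
        -1.34309703e+03],
       [ 0.00000000e+00,  0.00000000e+00,  0.00000000e+00,
         1.00000000e+00]])}
{'time': 0.1, 'q': array([-1.28659711e+00,  3.51187056e-01,  1.65235175e+00, -9.32992684e-06,
        1.13908543e+00, -8.45726853e-02]), 'dq': array([-6.92382568e-04, -1.45201262e-03, -7.79877238e-04,  5.88838884e-04,
        9.22206120e-05, -2.69816887e-04]), 'tau': array([ 6.90090874e-04, -5.06831646e+01, -2.91874963e+01, -9.71339318e-05,
        2.66347328e-03,  1.47011800e-06]), 'position': array([ 198.21256168, -512.73005699,  230.81284794]), 'eef_rot': array([-3.14056404e+00, -7.87004251e-05,  3.68775767e-01]), 'force': array([ 0.58869814, -0.03167012, -0.65895617]), 'ft_torque': array([-0.01866702, -0.03303148,  0.05219041]), 'gripper_force': 0.0, 'gripper_width': 85.48714820080713}
```

View pics/top1.png

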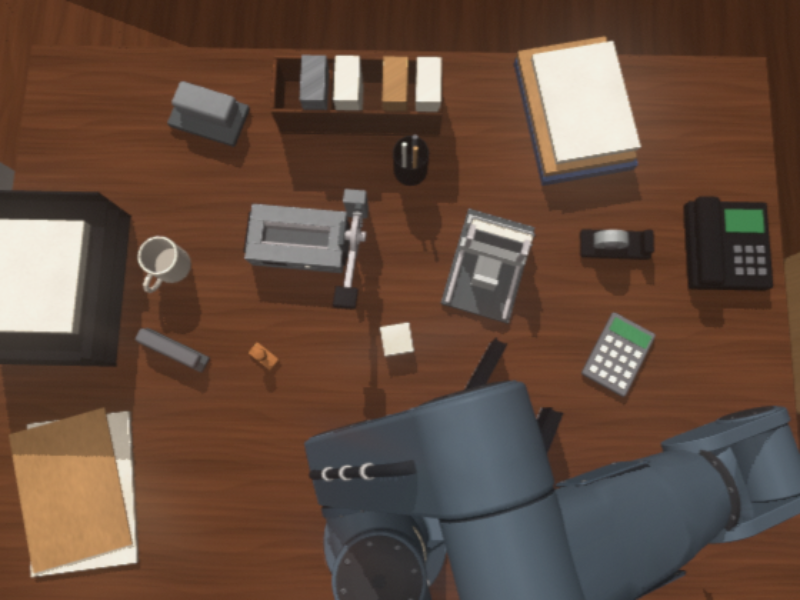

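View pics/scene1.png

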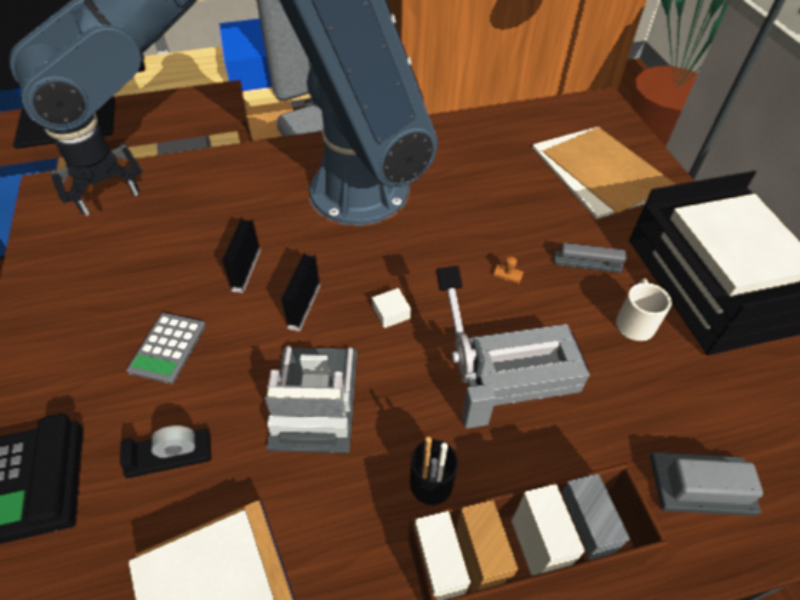

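Run:
```python
from h import *
t=load('top')['image'];s=load('scene')['image']
a=cv2.resize(t[135:235,160:385],(800,356),interpolation=cv2.INTER_CUBIC)
a=t[130:240,300:385]; b=s[230:325,175:260]
a=cv2.resize(a,(400,518),interpolation=cv2.INTER_CUBIC);b=cv2.resize(b,(400,447),interpolation=cv2.INTER_CUBIC)
o=np.zeros((518,800,3),np.uint8);o[:,:400]=a;o[:447,400:]=b
cv2.imwrite('pics/clamp.png',o)
a=cv2.resize(t[125:220,165:270],(400,362),interpolation=cv2.INTER_CUBIC);b=cv2.resize(s[180:305,300:415],(400,435),interpolation=cv2.INTER_CUBIC)
o=np.zeros((435,800,3),np.uint8);o[:362,:400]=a;o[:,400:]=b
cv2.imwrite('pics/press.png',o)
```

```text
(no output)
```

View pics/clamp.png

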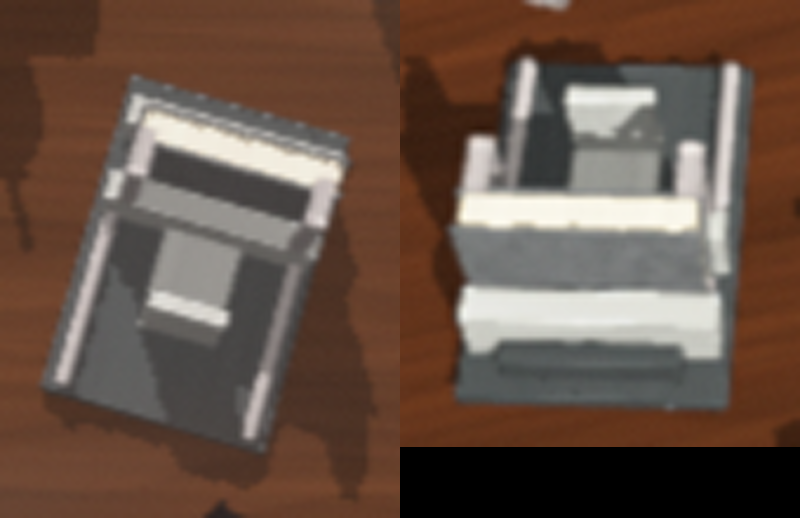

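View pics/press.png

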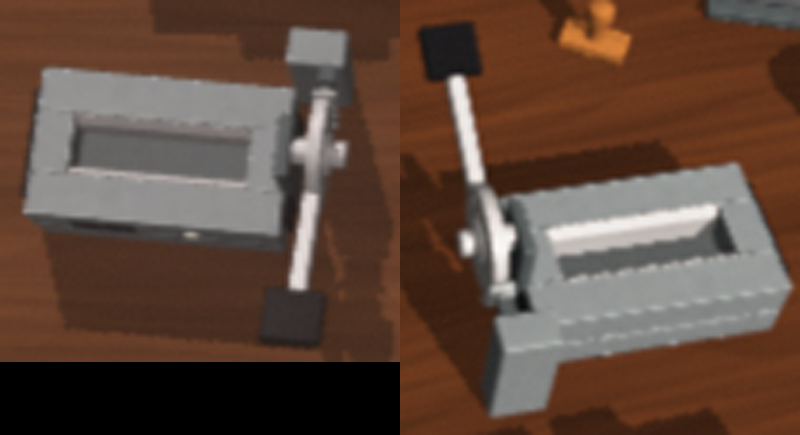

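Run:
```python
from h import *
t=load('top');s=load('scene')
T=lambda p:np.array(p)/4.706+[300,130]-.4
S=lambda p:(np.array(p)-[400,0])/4.706+[175,230]-.4
PT=lambda p:np.array(p)/3.81+[165,125]-.4
PS=lambda p:(np.array(p)-[400,0])/3.478+[300,180]-.4
def rep(n,P):
    P=P[:,:2];d=np.roll(P,-1,0)-P
    print(n,P.round(1).tolist(),'c',P.mean(0).round(1),'L',np.linalg.norm(d,axis=1).round(1),'ang',np.arctan2(d[:,1],d[:,0]).round(3))
rep('plate top',onz(t,T([(133,75),(348,135),(265,450),(42,385)]),12))
rep('book scene',onz(s,S([(460,193),(695,197),(700,230),(455,226)]),112))
rep('book top',onz(t,T([(150,108),(347,158)]),112))
rep('tab top',onz(t,T([(150,292),(229,318),(226,328),(146,302)]),75))
rep('tab scene',onz(s,S([(566,88),(655,90),(655,98),(567,98)]),75))
rep('press top',onz(t,PT([(43,68),(295,88),(280,237),(25,213)]),65))
rep('press scene',onz(s,PS([(515,198),(738,163),(790,287),(553,333)]),65))
rep('slot top',onz(t,PT([(78,112),(252,127),(246,186),(70,170)]),65))
rep('post top',onz(t,PT([(290,28),(348,32),(343,70),(287,65)]),105))
rep('pad',onz(t,PT([(267,289),(325,292),(322,346),(260,342)]),160))
rep('pad sc',onz(s,PS([(419,26),(472,22),(482,70),(430,80)]),160))
```

```text
plate top [[692.7, -164.7], [654.2, -306.4], [443.7, -250.0], [483.1, -106.5]] c [ 568.4 -206.9] L [146.9 218.  148.9 217.5] ang [-1.836  2.88   1.302 -0.271]
book scene [[591.6, -280.2], [623.9, -160.2], [643.9, -161.4], [610.7, -285.0]] c [ 617.5 -221.7] L [124.3  20.  128.   19.7] ang [ 1.308 -0.059 -1.833  2.894]
book top [[640.0, -165.9], [610.6, -286.2]] c [ 625.3 -226.1] L [123.8 123.8] ang [-1.811  1.331]
tab top [[532.5, -169.8], [517.0, -218.7], [510.6, -216.8], [526.1, -167.3]] c [ 521.5 -193.2] L [51.4  6.6 51.9  6.9] ang [-1.878  2.852  1.268 -0.369]
tab scene [[514.6, -216.8], [528.2, -167.7], [533.5, -168.6], [521.4, -217.3]] c [ 524.4 -192.6] L [51.   5.4 50.1  6.9] ang [ 1.3   -0.177 -1.815  3.075]
press top [[676.9, 297.7], [664.2, 97.8], [543.8, 105.1], [559.1, 304.4]] c [611.  201.2] L [200.3 120.6 199.9 118. ] ang [-1.634  3.081  1.494 -0.057]
press scene [[551.5, 119.1], [562.5, 305.5], [680.2, 295.1], [674.3, 106.7]] c [617.1 206.6] L [186.8 118.1 188.5 123.4] ang [ 1.512 -0.088 -1.602  3.041]
slot top [[641.4, 267.9], [631.8, 130.4], [584.0, 133.2], [594.2, 271.4]] c [612.9 200.7] L [137.8  47.8 138.6  47.3] ang [-1.641  3.084  1.497 -0.075]
post top [[699.8, 99.4], [697.4, 54.6], [666.9, 57.5], [670.1, 100.6]] c [683.5  78. ] L [44.8 30.7 43.2 29.7] ang [-1.624  3.047  1.497 -0.041]
pad [[484.6, 103.1], [483.2, 61.4], [444.0, 62.2], [446.0, 106.6]] c [464.5  83.3] L [41.7 39.2 44.4 38.7] ang [-1.604  3.12   1.526 -0.091]
pad sc [[437.2, 67.7], [443.3, 109.5], [492.1, 101.7], [492.0, 60.2]] c [466.1  84.8] L [42.2 49.4 41.6 55.3] ang [ 1.426 -0.157 -1.575  3.004]
```

```bash
cat >> h.py <<'E'
from scipy.spatial.transform import Rotation as Ro
def go(p,yaw,n,grip):
    "print n rows from the measured pose to a tool-down pose"
    s=observe(); P=s['position']; R=Ro.from_euler('xyz',s['eef_rot']); G=Ro.from_euler('xyz',[np.pi,0,yaw])
    w=(R.inv()*G).as_rotvec(); st=Ro.from_rotvec(w/n); d=(np.array(p)-P)/n; out=[]
    for i in range(n):
        v=R.inv().apply(d)/1000
        out.append(f'{grip} '+' '.join(f'{a:.4f}' for a in v)+' '+' '.join(f'{a:.2f}' for a in np.degrees(w/n)))
        R=R*st
    print('t',s['time'].__round__(2) if hasattr(s['time'],'__round__') else s['time'],'at',P.round(1),s['eef_rot'].round(3),'F',s['force'].round(1),'w',round(float(s['gripper_width']),1))
    for i in range(0,n,5): print('; '.join(out[i:i+5]))
E
python3 -c "
from h import *
go([523,-193,160],1.30,10,70)"
```

```text
t 0.1 at [ 198.2 -512.7  230.8] [-3.141 -0.     0.369] F [ 0.6 -0.  -0.7] w 85.5
70 0.0418 -0.0181 0.0071 -0.01 -0.00 -5.34; 70 0.0433 -0.0141 0.0071 -0.01 -0.00 -5.34; 70 0.0445 -0.0101 0.0071 -0.01 -0.00 -5.34; 70 0.0452 -0.0059 0.0071 -0.01 -0.00 -5.34; 70 0.0455 -0.0016 0.0071 -0.01 -0.00 -5.34
70 0.0455 0.0026 0.0071 -0.01 -0.00 -5.34; 70 0.0451 0.0068 0.0071 -0.01 -0.00 -5.34; 70 0.0442 0.0110 0.0071 -0.01 -0.00 -5.34; 70 0.0430 0.0150 0.0071 -0.01 -0.00 -5.34; 70 0.0414 0.0190 0.0071 -0.01 -0.00 -5.34
```

step_arm(plan="70 0.042 -0.018 0.007 0 0 -5.35; 70 0.043 -0.014 0.007 0 0 -5.35; 70 0.0445 -0.010 0.007 0 0 -5.35; 70 0.045 -0.006 0.007 0 0 -5.35; 70 0.0455 -0.0015 0.007 0 0 -5.35")

```text
time: 0.6
position: [361.4, -352.0, 195.9]
eef_rot: [-3.141, -0.0, 0.839]
force: [0.0, -0.9, 0.6]
gripper_width: 59.7
gripper_force: 0.0
```

step_arm(plan="70 0.0455 0.0025 0.007 0 0 -5.35; 70 0.045 0.007 0.007 0 0 -5.35; 70 0.044 0.011 0.007 0 0 -5.35; 70 0.043 0.015 0.007 0 0 -5.35; 70 0.0415 0.019 0.007 0 0 -5.35")

```text
time: 1.1
position: [523.6, -192.1, 160.8]
eef_rot: [-3.141, -0.0, 1.306]
force: [-0.4, -0.9, 0.6]
gripper_width: 60.0
gripper_force: 0.0
```

step_arm(plan="70 0 0 0 0 0 0; 70 0 0 0 0 0 0; 70 0 0 0 0 0 0; 70 0 0 0 0 0 0; 70 0 0 0 0 0 0")

```text
time: 1.6
position: [522.1, -194.5, 161.5]
eef_rot: [3.141, 0.0, 1.301]
force: [-0.0, 0.5, -0.4]
gripper_width: 59.8
gripper_force: 0.0
```

```bash
python3 -c "
from h import *
c=cap('wrist');cv2.imwrite('pics/w1.png',c['image'])
for z in (75,): print('tab',proj(c,[[523,-193,75]]).round(0), 'book',proj(c,[[614.5,-220.5,112]]).round(0))
go([523,-193,40],1.30,5,70)"
```

```text
tab [[275. 212.]] book [[412. 231.]]
t 1.65 at [ 522.2 -194.4  161.5] [3.141 0.    1.301] F [-0.1 -0.4 -0.1] w 60.3
70 0.0003 0.0001 0.0243 0.00 0.00 0.01; 70 0.0003 0.0001 0.0243 0.00 0.00 0.01; 70 0.0003 0.0001 0.0243 0.00 0.00 0.01; 70 0.0003 0.0001 0.0243 0.00 0.00 0.01; 70 0.0003 0.0001 0.0243 0.00 0.00 0.01
```

View pics/w1.png

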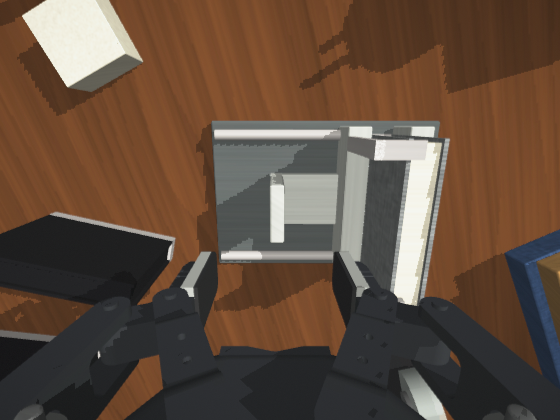

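step_arm(plan="70 0 0 0.024 0 0 0; 70 0 0 0.024 0 0 0; 70 0 0 0.024 0 0 0; 70 0 0 0.024 0 0 0; 70 0 0 0.024 0 0 0", squeeze=30)

```text
time: 2.15
position: [522.4, -194.1, 40.5]
eef_rot: [3.141, 0.0, 1.302]
force: [0.3, -0.5, -0.5]
gripper_width: 60.2
gripper_force: 0.0
```

step_arm(plan="0 0 0 0 0 0 0; 0 0 0 0 0 0 0; 0 0 0 0 0 0 0; 0 0 0 0 0 0 0; 0 0 0 0 0 0 0")

```text
time: 2.65
position: [523.3, -194.2, 42.7]
eef_rot: [3.139, 0.0, 1.302]
force: [-0.7, -0.0, 7.1]
gripper_width: 11.6
gripper_force: 32.2
```

```bash
python3 -c "
from h import *
c=load('wrist'); print(onz(c,[(172,238),(52,213)],100).round(0), onz(c,[(277,208)],75).round(1))
print(observe()['position'],observe()['gripper_width'],observe()['force'])
# book far top edge in wrist
"
```

```text
[[ 446. -185.  100.]
 [ 369. -143.  100.]] [[ 525.8 -189.9   75. ]]
[ 523.30447511 -194.16099008   42.72662407] 11.552862931986672 [-0.73425606 -0.01852986  7.05054   ]
```

step_arm(plan="0 0 -0.006 -0.002 0 0 0; 0 0 -0.009 0 0 0 0; 0 0 -0.009 0 0 0 0; 0 0 -0.009 0 0 0 0; 0 0 -0.009 0 0 0 0")

```text
time: 3.15
position: [480.9, -182.4, 42.9]
eef_rot: [-3.141, 0.0, 1.302]
force: [1.9, -4.4, -17.3]
gripper_width: 11.5
gripper_force: 30.8
```

step_arm(plan="0 0 0 0 0 0 0; 0 0 0 0 0 0 0; 20 0 0 0 0 0 0; 20 0 0 0 0 0 0; 20 0 0 0 0 0 0")

```text
time: 3.65
position: [482.4, -182.6, 43.9]
eef_rot: [3.14, 0.0, 1.303]
force: [0.1, -0.4, 0.2]
gripper_width: 17.0
gripper_force: 0.0
```

step_arm(plan="20 0 0 -0.005 0 0 0; 20 0 0 -0.025 0 0 0; 20 0 0 -0.040 0 0 0; 20 0 0 -0.045 0 0 0; 20 0 0 -0.045 0 0 0")

```text
time: 4.15
position: [481.8, -182.3, 205.5]
eef_rot: [3.141, -0.0, 1.303]
force: [-0.1, -0.4, 0.3]
gripper_width: 17.1
gripper_force: 0.0
```

```bash
python3 -c "
from h import *
w=cap('wrist');t=cap('top');s=cap('scene')
a=np.zeros((600,800,3),np.uint8)
a[:375,:500]=cv2.resize(w['image'],(500,375))
a[:375,500:]=cv2.resize(t['image'][140:247,305:390],(300,375),interpolation=cv2.INTER_CUBIC)
a[375:,:280]=cv2.resize(s['image'][230:316,160:267],(280,225),interpolation=cv2.INTER_CUBIC)
cv2.imwrite('pics/m2.png',a)
print(observe()['position'])"
```

```text
[ 483.27120226 -183.02849323  206.39085957]
```

View pics/m2.png

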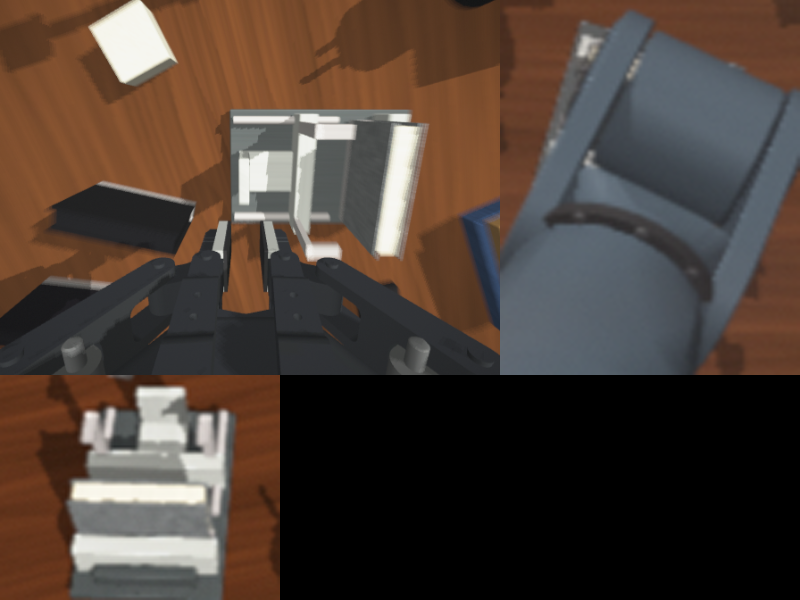

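```bash
python3 -c "
from h import *
w=load('wrist');s=load('scene')
P=onz(w,np.array([(391,123),(428,124),(404,259),(372,255)])*1.12,112)[:,:2];print(P.round(1),P.mean(0))
k=280/107
P=onz(s,np.array([(70,482),(205,484),(207,502),(70,500)])/k+[160,230-375/k],112)[:,:2];print(P.round(1),P.mean(0))
go([614.5,-220.5,206],1.302,5,80)
"
```

```text
[[ 621.5 -157.8]
 [ 652.7 -167.2]
 [ 618.8 -296.8]
 [ 587.9 -283.6]] [ 620.19515186 -226.3731998 ]
[[ 592.  -281.7]
 [ 625.1 -157.7]
 [ 644.5 -159.6]
 [ 611.4 -284. ]] [ 618.26045979 -220.75170165]
t 4.3 at [ 483.3 -183.   206.4] [3.136e+00 1.000e-03 1.303e+00] F [ 0.1  0.6 -1.1] w 16.9
80 -0.0003 0.0273 0.0002 0.07 0.01 0.01; 80 -0.0003 0.0273 0.0002 0.07 0.01 0.01; 80 -0.0003 0.0273 0.0002 0.07 0.01 0.01; 80 -0.0003 0.0273 0.0001 0.07 0.01 0.01; 80 -0.0003 0.0273 0.0001 0.07 0.01 0.01
```

step_arm(plan="65 0 0.028 0 0 0 0; 65 0 0.028 0 0 0 0; 65 0 0.028 0 0 0 0; 65 0 0.028 0 0 0 0; 65 0 0.027 0 0 0 0")

```text
time: 4.8
position: [616.7, -219.4, 201.8]
eef_rot: [-3.14, -0.0, 1.303]
force: [-1.0, 0.3, -0.1]
gripper_width: 55.3
gripper_force: 0.0
```

step_arm(plan="65 0 0 0 0 0 0; 65 0 0 0 0 0 0; 65 0 0 0 0 0 0; 65 0 0 0 0 0 0; 65 0 0 0 0 0 0")

```text
time: 5.3
position: [615.7, -219.3, 203.5]
eef_rot: [3.142, 0.0, 1.302]
force: [0.6, 0.4, -0.4]
gripper_width: 55.5
gripper_force: 0.0
```

```bash
python3 -c "
from h import *
w=cap('wrist');cv2.imwrite('pics/w3.png',w['image'])
c=np.array([616.5,-221]);u=np.array([.964,-.264]);v=np.array([.264,.964])
print(proj(w,[[*(c+a*u+b*v),112] for a,b in((-13,-65),(-13,65),(13,65),(13,-65))]).round(0))
go([616.5,-221,68],1.302,5,65)"
```

```text
[[261. 284.]
 [259. 134.]
 [292. 134.]
 [290. 284.]]
t 5.35 at [ 615.8 -219.3  203.5] [3.141 0.    1.302] F [-0.3  0.7  0.1] w 55.2
65 -0.0003 0.0002 0.0271 0.00 0.00 0.01; 65 -0.0003 0.0002 0.0271 0.00 0.00 0.01; 65 -0.0003 0.0002 0.0271 0.00 0.00 0.01; 65 -0.0003 0.0002 0.0271 0.00 0.00 0.01; 65 -0.0003 0.0002 0.0271 0.00 0.00 0.01
```

View pics/w3.png

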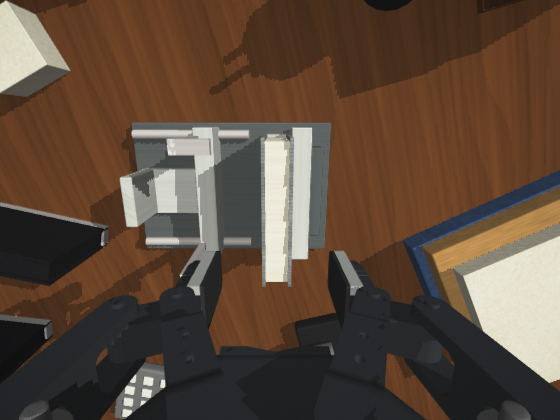

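step_arm(plan="65 -0.0005 0.0005 0.027 0 0 0; 65 -0.0005 0.0005 0.027 0 0 0; 65 -0.0005 0 0.027 0 0 0; 65 0 0 0.027 0 0 0; 65 0 0 0.027 0 0 0", squeeze=40)

```text
time: 5.85
position: [616.5, -221.1, 67.5]
eef_rot: [3.141, 0.0, 1.302]
force: [0.5, -0.4, 0.4]
gripper_width: 55.6
gripper_force: 0.0
```

step_arm(plan="0 0 0 0 0 0 0; 0 0 0 0 0 0 0; 0 0 0 0 0 0 0; 0 0 0 0 0 0 0; 0 0 0 0 0 0 0")

```text
time: 6.35
position: [617.0, -221.3, 69.2]
eef_rot: [3.14, 0.0, 1.303]
force: [-0.4, 1.0, 0.6]
gripper_width: 25.3
gripper_force: 42.6
```

step_arm(plan="0 0 0 -0.003 0 0 0; 0 0 0 -0.007 0 0 0; 0 0 0 -0.015 0 0 0; 0 0 0 -0.025 0 0 0; 0 0 0 -0.03 0 0 0")

```text
time: 6.85
position: [616.3, -221.0, 149.6]
eef_rot: [-3.141, -0.0, 1.303]
force: [-0.9, -0.8, -2.6]
gripper_width: 25.3
gripper_force: 42.2
```

step_arm(plan="0 0 0 -0.03 0 0 0; 0 0 0 -0.025 0 0 0; 0 0 0 -0.015 0 0 0; 0 0 0 0 0 0 0; 0 0 0 0 0 0 0")

```text
time: 7.35
position: [616.3, -221.0, 217.6]
eef_rot: [-3.141, -0.0, 1.303]
force: [0.5, 0.6, -3.3]
gripper_width: 25.5
gripper_force: 42.4
```

```bash
python3 -c "
from h import *
go([611.5,201,218],1.503,15,0)"
```

```text
t 7.35 at [ 616.3 -221.   217.6] [-3.141 -0.     1.303] F [ 0.5  0.6 -3.3] w 25.5
0 0.0270 -0.0078 -0.0000 -0.00 -0.00 -0.77; 0 0.0271 -0.0074 -0.0000 -0.00 -0.00 -0.77; 0 0.0272 -0.0070 -0.0000 -0.00 -0.00 -0.77; 0 0.0273 -0.0067 -0.0000 -0.00 -0.00 -0.77; 0 0.0274 -0.0063 -0.0000 -0.00 -0.00 -0.77
0 0.0275 -0.0059 -0.0000 -0.00 -0.00 -0.77; 0 0.0276 -0.0056 -0.0000 -0.00 -0.00 -0.77; 0 0.0276 -0.0052 -0.0000 -0.00 -0.00 -0.77; 0 0.0277 -0.0048 -0.0000 -0.00 -0.00 -0.77; 0 0.0278 -0.0045 -0.0000 -0.00 -0.00 -0.77
0 0.0278 -0.0041 -0.0000 -0.00 -0.00 -0.77; 0 0.0279 -0.0037 -0.0000 -0.00 -0.00 -0.77; 0 0.0279 -0.0033 -0.0000 -0.00 -0.00 -0.77; 0 0.0280 -0.0030 -0.0000 -0.00 -0.00 -0.77; 0 0.0280 -0.0026 -0.0000 -0.00 -0.00 -0.77
```

step_arm(plan="0 0.020 -0.006 0 0 0 -0.6; 0 0.027 -0.0075 0 0 0 -0.8; 0 0.0275 -0.007 0 0 0 -0.8; 0 0.0275 -0.0065 0 0 0 -0.8; 0 0.0275 -0.0065 0 0 0 -0.8")

```text
time: 7.85
position: [614.3, -85.2, 216.8]
eef_rot: [-3.139, -0.0, 1.37]
force: [-0.5, 0.6, -2.6]
gripper_width: 25.1
gripper_force: 42.3
```

step_arm(plan="0 0.0275 -0.006 0 0 0 -0.8; 0 0.0275 -0.0055 0 0 0 -0.8; 0 0.0275 -0.005 0 0 0 -0.8; 0 0.028 -0.005 0 0 0 -0.8; 0 0.028 -0.0045 0 0 0 -0.8")

```text
time: 8.35
position: [612.4, 55.6, 216.8]
eef_rot: [-3.139, 0.0, 1.44]
force: [-0.0, -1.4, -3.0]
gripper_width: 25.7
gripper_force: 42.3
```

step_arm(plan="0 0.028 -0.004 0 0 0 -0.8; 0 0.028 -0.0035 0 0 0 -0.8; 0 0.028 -0.0035 0 0 0 -0.8; 0 0.020 -0.003 0 0 0 -0.8; 0 0.010 0 0 0 0 0")

```text
time: 8.85
position: [610.8, 170.7, 216.9]
eef_rot: [-3.139, 0.0, 1.497]
force: [1.4, -0.4, -3.2]
gripper_width: 25.2
gripper_force: 42.3
```

step_arm(plan="0 0 0 0 0 0 0; 0 0 0 0 0 0 0; 0 0 0 0 0 0 0; 0 0 0 0 0 0 0; 0 0 0 0 0 0 0")

```text
time: 9.35
position: [612.2, 167.9, 218.3]
eef_rot: [3.142, 0.0, 1.494]
force: [-1.0, 0.4, -1.8]
gripper_width: 25.7
gripper_force: 42.3
```

```bash
python3 -c "
from h import *
w=cap('wrist');s=cap('scene')
a=np.zeros((420,800,3),np.uint8);a[:,:560]=w['image']
a[:300,560:]=cv2.resize(s['image'][120:315,290:446],(240,300),interpolation=cv2.INTER_CUBIC)
cv2.imwrite('pics/m4.png',a)
go([611.5,201,150],1.501,5,0)
o=np.array([611.5,201]);y=-.07;R=np.array([[np.cos(y),-np.sin(y)],[np.sin(y),np.cos(y)]])
print(proj(w,[[*(o+R@q),65] for q in((-60,-100),(-60,100),(60,100),(60,-100),(-23,75),(23,75))]).round(0))"
```

```text
t 9.45 at [612.1 168.1 218.3] [-3.142  0.     1.494] F [-0.9  0.1 -1.9] w 25.9
0 0.0065 -0.0006 0.0137 -0.00 0.00 -0.08; 0 0.0065 -0.0006 0.0137 -0.00 0.00 -0.08; 0 0.0065 -0.0006 0.0137 -0.00 0.00 -0.08; 0 0.0065 -0.0006 0.0137 -0.00 0.00 -0.08; 0 0.0066 -0.0006 0.0137 -0.00 0.00 -0.08
[[218. 255.]
 [204.  54.]
 [336.  53.]
 [327. 255.]
 [246.  83.]
 [295.  83.]]
```

View pics/m4.png

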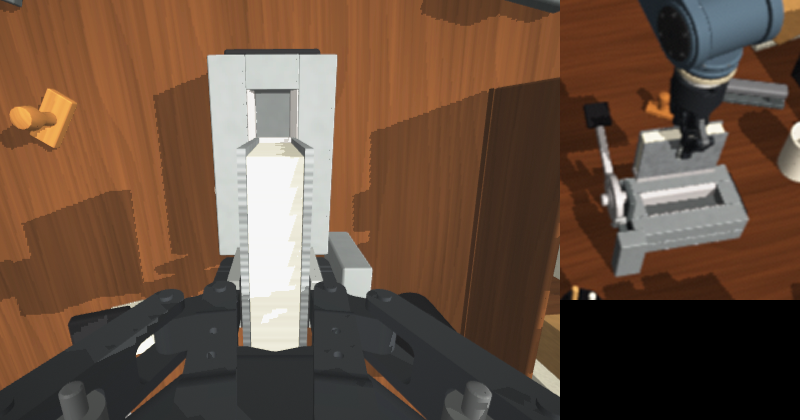

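```bash
python3 -c "
from h import *
w=load('wrist')
c=np.array([612.1,168.1]);y=1.494-np.pi/2;R=np.array([[np.cos(y),-np.sin(y)],[np.sin(y),np.cos(y)]])
for dy in (65,68): print(proj(w,[[*(c+R@q),z] for z in (261.5,161.5) for q in((-13,dy),(13,dy))]).round(1))
g=cv2.cvtColor(w['image'],cv2.COLOR_BGR2GRAY).astype(int)
for r in (148,150,170,190): print(r,g[r,228:324:2].tolist())
for r in (110,60,220): print(r,g[r,200:350:3].tolist())
"
```

```text
[[234.5 140.3]
 [313.2 140.3]
 [254.5 132.8]
 [294.  132.8]]
[[234.1 130.9]
 [313.5 130.9]
 [254.4 128.1]
 [294.1 128.1]]
148 [214, 215, 215, 215, 201, 167, 168, 167, 167, 147, 149, 141, 139, 212, 226, 226, 226, 226, 226, 226, 226, 226, 226, 226, 226, 226, 222, 188, 188, 188, 188, 188, 188, 188, 137, 83, 83, 87, 95, 167, 167, 167, 167, 213, 215, 215, 214, 213]
150 [213, 214, 215, 214, 217, 221, 221, 221, 221, 151, 150, 142, 195, 227, 226, 227, 227, 226, 226, 226, 227, 227, 227, 227, 227, 226, 227, 227, 204, 189, 189, 189, 189, 188, 189, 117, 84, 88, 86, 218, 220, 220, 220, 214, 214, 213, 214, 212]
170 [212, 213, 214, 214, 214, 216, 216, 216, 216, 200, 247, 247, 247, 247, 247, 247, 247, 247, 247, 247, 247, 247, 247, 247, 247, 247, 247, 247, 247, 247, 247, 247, 247, 247, 233, 233, 233, 233, 158, 217, 217, 217, 217, 212, 213, 214, 213, 213]
190 [211, 212, 212, 213, 213, 188, 186, 186, 186, 167, 247, 247, 247, 247, 247, 247, 247, 247, 247, 247, 247, 247, 247, 247, 247, 247, 247, 247, 247, 247, 247, 247, 247, 247, 247, 231, 231, 231, 179, 186, 185, 185, 198, 212, 212, 213, 213, 213]
110 [79, 80, 81, 81, 213, 214, 215, 215, 215, 214, 214, 212, 213, 214, 214, 215, 241, 242, 229, 151, 149, 150, 149, 148, 148, 148, 148, 150, 150, 150, 141, 167, 168, 210, 215, 216, 216, 215, 214, 213, 212, 212, 213, 213, 213, 119, 109, 109, 110, 103]
60 [108, 105, 113, 212, 213, 212, 210, 208, 209, 210, 210, 211, 213, 213, 212, 185, 210, 210, 210, 210, 210, 209, 209, 209, 209, 211, 212, 211, 210, 210, 211, 211, 211, 171, 214, 214, 211, 210, 209, 210, 211, 210, 212, 212, 212, 213, 102, 101, 101, 105]
220 [85, 81, 80, 80, 83, 81, 199, 210, 211, 210, 211, 211, 212, 182, 179, 179, 247, 247, 247, 247, 247, 247, 247, 247, 247, 247, 247, 247, 247, 247, 247, 247, 235, 235, 161, 179, 180, 194, 212, 212, 213, 212, 213, 131, 106, 105, 106, 106, 103, 100]
```

step_arm(plan="0 0.008 -0.0005 0.010 0 0 0; 0 0.009 -0.0005 0.020 0 0 0; 0 0.009 -0.0005 0.020 0 0 0; 0 0.0085 0 0.018 0 0 0; 0 0 0 0.010 0 0 0")

```text
time: 9.95
position: [612.4, 204.0, 138.0]
eef_rot: [-3.139, 0.001, 1.496]
force: [0.3, -0.8, -2.4]
gripper_width: 25.5
gripper_force: 42.3
```

step_arm(plan="0 0 0 0 0 0 0; 0 0 0 0 0 0 0; 0 0 0 0 0 0 0; 0 0 0 0 0 0 0; 0 0 0 0 0 0 0")

```text
time: 10.45
position: [613.4, 202.9, 140.9]
eef_rot: [3.141, -0.0, 1.494]
force: [-0.0, -1.1, -2.8]
gripper_width: 25.5
gripper_force: 42.3
```

```bash
python3 -c "
from h import *
w=cap('wrist');s=cap('scene')
a=np.zeros((420,800,3),np.uint8);a[:,:560]=w['image']
a[:300,560:]=cv2.resize(s['image'][160:310,295:415],(240,300),interpolation=cv2.INTER_CUBIC)
cv2.imwrite('pics/m5.png',a)
go([613,202.5,88],1.494,5,0)"
```

```text
t 10.55 at [613.3 202.9 140.6] [ 3.141 -0.     1.494] F [-0.1  0.8 -1.7] w 25.3
0 -0.0001 -0.0001 0.0105 0.01 -0.00 0.00; 0 -0.0001 -0.0001 0.0105 0.01 -0.00 0.00; 0 -0.0001 -0.0001 0.0105 0.01 -0.00 0.00; 0 -0.0001 -0.0001 0.0105 0.01 -0.00 0.00; 0 -0.0001 -0.0001 0.0105 0.01 -0.00 0.00
```

View pics/m5.png

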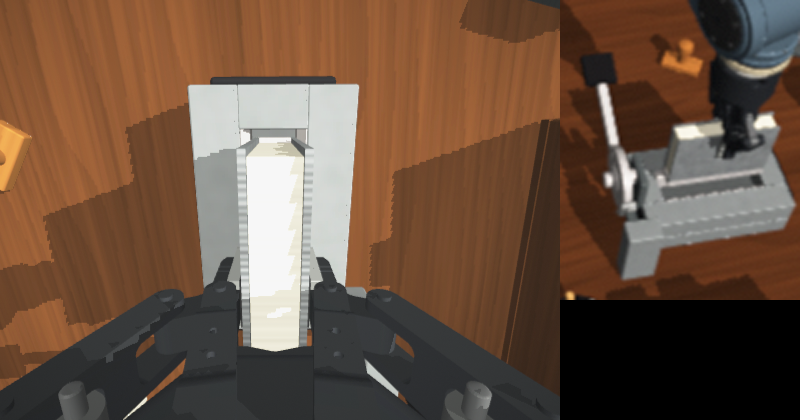

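step_arm(plan="0 0 0 0.009 0 0 0; 0 0 0 0.009 0 0 0; 0 0 0 0.008 0 0 0; 0 0 0 0.007 0 0 0; 0 0 0 0.004 0 0 0")

```text
time: 11.05
position: [612.8, 202.9, 102.1]
eef_rot: [-3.14, 0.0, 1.494]
force: [-0.5, 0.5, -1.9]
gripper_width: 25.0
gripper_force: 42.3
```

step_arm(plan="0 0 0 0.003 0 0 0; 0 0 0 0.003 0 0 0; 0 0 0 0.003 0 0 0; 0 0 0 0.002 0 0 0; 0 0 0 0 0 0 0")

```text
time: 11.55
position: [613.1, 203.0, 92.1]
eef_rot: [-3.141, 0.0, 1.495]
force: [-0.4, -0.2, -2.0]
gripper_width: 25.3
gripper_force: 42.3
```

step_arm(plan="0 0 0 0.001 0 0 0; 0 0 0 0.001 0 0 0; 0 0 0 0.001 0 0 0; 0 0 0 0.001 0 0 0; 0 0 0 0 0 0 0")

```text
time: 12.05
position: [613.1, 203.0, 88.1]
eef_rot: [-3.141, 0.0, 1.495]
force: [0.1, 0.3, -2.4]
gripper_width: 25.6
gripper_force: 42.3
```

step_arm(plan="0 0 0 0.0005 0 0 0; 0 0 0 0.0005 0 0 0; 0 0 0 0.0005 0 0 0; 0 0 0 0.0005 0 0 0; 0 0 0 0 0 0 0")

```text
time: 12.55
position: [613.3, 203.0, 87.2]
eef_rot: [3.141, -0.0, 1.495]
force: [-4.0, -1.4, 7.4]
gripper_width: 25.4
gripper_force: 43.5
```

step_arm(plan="50 0 0 0 0 0 0; 50 0 0 0 0 0 0; 50 0 0 0 0 0 0; 50 0 0 0 0 0 0; 50 0 0 0 0 0 0")

```text
time: 13.05
position: [613.2, 203.0, 86.2]
eef_rot: [3.142, -0.0, 1.495]
force: [-0.8, 0.4, -0.1]
gripper_width: 42.9
gripper_force: 0.0
```

step_arm(plan="50 0 0 -0.010 0 0 0; 50 0 0 -0.025 0 0 0; 50 0 0 -0.04 0 0 0; 50 0 0 -0.04 0 0 0; 50 0 0 -0.04 0 0 0")

```text
time: 13.55
position: [613.0, 202.9, 243.8]
eef_rot: [3.141, -0.0, 1.494]
force: [0.7, 1.1, 0.4]
gripper_width: 42.7
gripper_force: 0.0
```

```bash
python3 -c "
from h import *
go([466,83,240],1.495,5,0)"
```

```text
t 13.55 at [613.  202.9 243.8] [ 3.141 -0.     1.494] F [0.7 1.1 0.4] w 42.7
0 -0.0262 -0.0275 0.0007 0.01 -0.00 -0.01; 0 -0.0262 -0.0275 0.0007 0.01 -0.00 -0.01; 0 -0.0262 -0.0275 0.0007 0.01 -0.00 -0.01; 0 -0.0262 -0.0275 0.0007 0.01 -0.00 -0.01; 0 -0.0261 -0.0275 0.0007 0.01 -0.00 -0.01
```

step_arm(plan="0 -0.026 -0.0275 0 0 0 0; 0 -0.026 -0.0275 0 0 0 0; 0 -0.026 -0.0275 0 0 0 0; 0 -0.026 -0.0275 0 0 0 0; 0 -0.026 -0.0275 0 0 0 0")

```text
time: 14.05
position: [464.9, 83.1, 242.0]
eef_rot: [3.141, -0.0, 1.495]
force: [0.3, -0.9, 1.0]
gripper_width: -0.1
gripper_force: 0.0
```

step_arm(plan="0 0 0 0.02 0 0 0; 0 0 0 0.02 0 0 0; 0 0 0 0.01 0 0 0; 0 0 0 0 0 0 0; 0 0 0 0 0 0 0")

```text
time: 14.55
position: [466.6, 84.0, 192.0]
eef_rot: [3.141, -0.0, 1.495]
force: [1.1, -0.2, 0.7]
gripper_width: -0.1
gripper_force: 0.0
```

```bash
python3 -c "
from h import *
w=cap('wrist');s=cap('scene')
a=np.zeros((420,800,3),np.uint8);a[:,:560]=w['image']
a[:300,560:]=cv2.resize(s['image'][160:310,295:415],(240,300),interpolation=cv2.INTER_CUBIC)
cv2.imwrite('pics/m6.png',a)
print(proj(w,[[466,83,164],[466,83,192]]))
go([466,83,160],1.495,5,0)"
```

```text
[[273.46198986 243.27216933]
 [273.29362655 263.52212068]]
t 14.65 at [466.7  84.  192.1] [ 3.14  -0.     1.495] F [ 0.4 -0.5  0.1] w -0.3
0 -0.0002 -0.0001 0.0064 0.01 -0.00 -0.00; 0 -0.0002 -0.0001 0.0064 0.01 -0.00 -0.00; 0 -0.0002 -0.0001 0.0064 0.01 -0.00 -0.00; 0 -0.0002 -0.0001 0.0064 0.01 -0.00 -0.00; 0 -0.0002 -0.0001 0.0064 0.01 -0.00 -0.00
```

View pics/m6.png

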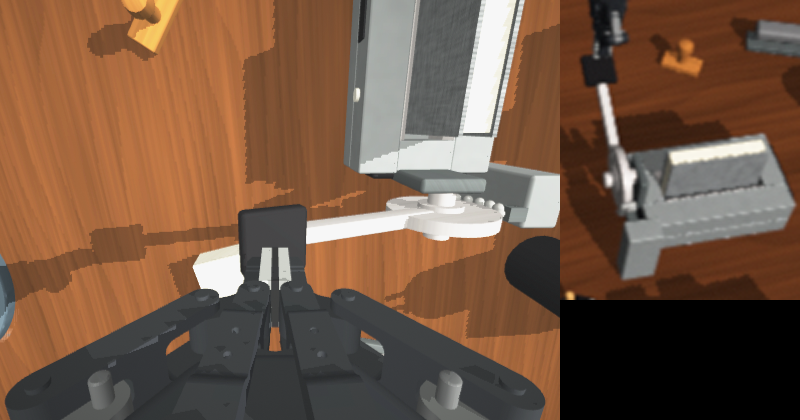

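step_arm(plan="0 0 0 0.015 0 0 0; 0 0 0 0.010 0 0 0; 0 0 -0.001 0.005 0 0 0; 0 0 -0.0015 0.005 0 0 0; 0 0 -0.0015 0.005 0 0 0")

```text
time: 15.15
position: [462.3, 84.2, 151.7]
eef_rot: [3.141, -0.0, 1.495]
force: [-3.6, 0.1, 7.2]
gripper_width: 0.0
gripper_force: 3.3
```

step_arm(plan="0 0 -0.0015 0.007 0 0 0; 0 0 -0.0015 0.007 0 0 0; 0 0 -0.0015 0.007 0 0 0; 0 0 -0.0015 0.007 0 0 0; 0 0 -0.001 0.007 0 0 0")

```text
time: 15.65
position: [455.5, 84.8, 116.7]
eef_rot: [3.141, -0.0, 1.495]
force: [-2.0, -0.1, 7.5]
gripper_width: 0.3
gripper_force: 3.9
```

step_arm(plan="0 0 -0.0005 0.006 0 0 0; 0 0 0 0.006 0 0 0; 0 0 0 0.006 0 0 0; 0 0 0 0.006 0 0 0; 0 0 0 0.006 0 0 0")

```text
time: 16.15
position: [455.1, 84.8, 86.8]
eef_rot: [3.141, -0.0, 1.495]
force: [-1.2, 0.4, 9.1]
gripper_width: 0.2
gripper_force: 4.8
```

step_arm(plan="0 0 0 0.004 0 0 0; 0 0 0.0005 0.004 0 0 0; 0 0 0.0005 0.003 0 0 0; 0 0 0.0005 0.003 0 0 0; 0 0 0 0 0 0 0")

```text
time: 16.65
position: [457.0, 84.7, 72.8]
eef_rot: [3.14, -0.0, 1.495]
force: [0.1, -0.2, 6.1]
gripper_width: -0.3
gripper_force: 3.0
```

step_arm(plan="0 0 0 0.0015 0 0 0; 0 0 0.0005 0.0015 0 0 0; 0 0 0 0.001 0 0 0; 0 0 0 0 0 0 0; 0 0 0 0 0 0 0")

```text
time: 17.15
position: [457.8, 84.7, 69.1]
eef_rot: [3.139, -0.0, 1.495]
force: [0.4, -0.2, 7.9]
gripper_width: 0.1
gripper_force: 3.7
```

step_arm(plan="0 0 0 0.0005 0 0 0; 0 0 0 0.0005 0 0 0; 0 0 0 0.0005 0 0 0; 0 0 0 0 0 0 0; 0 0 0 0 0 0 0")

```text
time: 17.65
position: [458.0, 84.6, 67.8]
eef_rot: [3.139, -0.0, 1.495]
force: [0.7, -0.5, 8.0]
gripper_width: -0.1
gripper_force: 4.2
```

step_arm(plan="0 0 0 0.0005 0 0 0; 0 0 0 0.0005 0 0 0; 0 0 0 0 0 0 0; 0 0 0 0 0 0 0; 0 0 0 0 0 0 0")

```text
time: 18.15
position: [458.2, 84.6, 66.9]
eef_rot: [3.138, -0.0, 1.495]
force: [0.2, -2.3, 10.0]
gripper_width: -0.0
gripper_force: 4.8
```

step_arm(plan="0 0 0 0.0005 0 0 0; 0 0 0 0.0005 0 0 0; 0 0 0 0 0 0 0; 0 0 0 0 0 0 0; 0 0 0 0 0 0 0")

```text
time: 18.65
position: [458.4, 84.6, 66.0]
eef_rot: [3.138, -0.0, 1.495]
force: [0.7, -0.9, 11.6]
gripper_width: 0.4
gripper_force: 4.9
```

step_arm(plan="0 0 0 0.0005 0 0 0; 0 0 0 0.0005 0 0 0; 0 0 0 0 0 0 0; 0 0 0 0 0 0 0; 0 0 0 0 0 0 0")

```text
time: 19.15
position: [458.6, 84.6, 65.1]
eef_rot: [3.137, -0.0, 1.495]
force: [0.8, -0.5, 11.3]
gripper_width: 0.1
gripper_force: 5.5
```

step_arm(plan="0 0 0 0.0005 0 0 0; 0 0 0 0.0005 0 0 0; 0 0 0 0 0 0 0; 0 0 0 0 0 0 0; 0 0 0 0 0 0 0")

```text
time: 19.65
position: [458.8, 84.6, 64.1]
eef_rot: [3.137, -0.0, 1.495]
force: [1.7, -2.6, 11.5]
gripper_width: 0.0
gripper_force: 4.7
```

step_arm(plan="0 0 0 0.0005 0 0 0; 0 0 0 0.0005 0 0 0; 0 0 0 0 0 0 0; 0 0 0 0 0 0 0; 0 0 0 0 0 0 0")

```text
time: 20.15
position: [459.0, 84.6, 63.2]
eef_rot: [3.137, -0.001, 1.495]
force: [3.5, -2.3, 13.1]
gripper_width: 0.3
gripper_force: 5.2
```

step_arm(plan="0 0 0 0.0005 0 0 0; 0 0 0 0.0005 0 0 0; 0 0 0 0 0 0 0; 0 0 0 0 0 0 0; 0 0 0 0 0 0 0")

```text
time: 20.65
position: [459.2, 84.6, 62.7]
eef_rot: [3.136, -0.001, 1.495]
force: [0.1, -2.2, 20.6]
gripper_width: -0.2
gripper_force: 9.5
```

Run:
```python
from h import *
old=load('scene'); s=cap('scene')
d=cv2.absdiff(old['image'],s['image']).max(2)>40
n,l,st,_=cv2.connectedComponentsWithStats(d.astype(np.uint8))
print([x.tolist() for x in st[1:] if x[4]>12])
b=s['image'][160:310,295:415].min(2)>175; ys,xs=np.nonzero(b[:60,45:110]); print('cream now',xs.mean(),ys.mean(),len(xs))
b=old['image'][160:310,295:415].min(2)>175; ys,xs=np.nonzero(b[:60,45:110]); print('cream before',xs.mean(),ys.mean(),len(xs))
print(proj(s,[[458,84,65],[467,83,164]]).round()); print(observe()['force'],observe()['position'])
```

```text
[[281, 0, 81, 190, 7050], [265, 3, 3, 8, 15], [186, 10, 32, 26, 599], [282, 15, 50, 31, 424], [156, 29, 28, 18, 356], [148, 40, 4, 10, 25], [273, 42, 7, 25, 72], [192, 45, 8, 24, 86], [267, 58, 4, 8, 20], [225, 60, 6, 10, 24], [227, 72, 5, 18, 60], [184, 79, 7, 6, 18], [243, 88, 16, 14, 168], [266, 98, 3, 19, 32], [241, 113, 21, 20, 291], [267, 120, 4, 18, 23], [260, 127, 12, 29, 182], [224, 134, 23, 22, 120], [319, 182, 10, 11, 70], [287, 196, 9, 9, 35], [301, 198, 24, 40, 444], [317, 247, 4, 7, 19], [327, 250, 7, 11, 45]]
cream now nan nan 0
cream before nan nan 0
[[311. 213.]
 [314. 193.]]
[-0.1641974  -2.82660659 20.82340455] [459.20318542  84.61937276  62.76645096]<stdin>:6: RuntimeWarning: Mean of empty slice.
  ret = ret.dtype.type(ret / rcount)
<stdin>:7: RuntimeWarning: Mean of empty slice.
```

```bash
python3 -c "
from h import *
print(bot.sign_off())"
```

```text
the job is handed in; nothing more can be done
None
```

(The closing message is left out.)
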